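# Spin the sample carousel and brake its empty cup at the pointer

## Robot

A 7-joint arm with a two-finger parallel gripper is mounted at the origin on the work surface. World frame = base frame: x ahead of the robot, y to its left, z up, the work surface at z = 0. Lengths are in m, angles in rad, forces in N, time in s.
With the tool pointing down it reaches from about 0.4 to 0.925 m from the base axis. Payload 5.6 kg.
Tool frame: the origin (TCP) lies on the centre line of the jaws, within the pads' length; the fingertips stand 19 mm ahead of it and the grasp point (between the pads) is the TCP; z points along the fingers, y is the line along which they close (so a half turn about z gives the same grasp; the last joint's range is limited). The gripper opens to 85 mm and grips with 20 to 120 N. Pads are 22 mm wide; open, the fingers measure 114 mm over their backs; the gripper's body (76 mm by 85 mm) begins 54 mm behind the grasp point. The pads swing forward as they close: fully open they stand 13 mm farther back than shut.
Start: joints at [-1.336, 0.468, -0.012, 1.603, 0.006, 1.071, -0.056], TCP at [0.178, 0.625, 0.25] pointing down, gripper open.
Joint ranges: [-2.53, 2.53], [-0.31, 2.02], [-1.57, 1.55], [0.28, 2.44], [-1.29, 4.43], [0.15, 1.84], [-2.92, 2.92]. Speed limits (rad/s): [2.57, 2.57, 3.14, 3.14, 3.14, 3.14, 3.14].

## Interface

Orientations are given as a unit quaternion [x, y, z, w].
In Python, from bench import env gives the robot as it stands.
- The arm moves only by the shell command python3 -m crank 'ROWS' [OPENING] [FORCE]. ROWS is JSON, a list of rows, each a list of 4 numbers: the shift along the world's x, y, z as a fraction of full scale, then the turn about the world's z as a fraction of full scale. A call has 1 to 12 rows; each row is the pose to reach, as a shift and turn from the pose commanded when the call began; what a row does not reach only later rows make up. Full scale, the value 1, is 100 mm for a shift and 90 degrees for a turn. A row lasts 1/10 s, in which the tool goes at most 50 mm and 8.59 degrees, less where a joint would pass 70% of its speed; a pose out of reach is approached as far as the arm can. A call with a number of a shift or a turn outside -1 to 1 is refused whole. A call with a gripper value outside its range is refused whole. OPENING is the gripper's target within -1 to 1 (shut at 1, half-way at 0, fully open at -1), set as the call begins (- or left out, the last holds). The fingers move at their own pace and stop on an object; FORCE is the grip in N (left out, the last holds). Time passes only in rows, so rows that repeat a pose let the fingers close. It gives the time, the measured TCP pose, the force, the opening and the grip force at its end, in the units of the state.
- env.observe(): the state, without advancing time (a new reading comes with each control period).
- env.get_image(name): name is "scene" or "top"; returns (picture, depth): 420x560x3 uint8, red, green, blue; 420x560 float32, m along the optical axis (not along the pixel's ray), 0 where there is no reading.
- env.calibration(name): a dict with "fx", "fy", "cx", "cy" (pixels), "k1" (the pictures are not rectified: a ray, as slopes to the right and down, at radius r is drawn at 1 + k1 r^2 times it, then the intrinsics apply), "eye" and "attitude" of the camera in the world. Camera axes: x right, y up, looking along -z (the intrinsics and any distortion apply to the point x, -y, -z); pixel columns grow to the right and rows downward; lengths in m; the calibration is good to about 2 mm. A picture is of the moment at which its call begins. calibration takes no time and is no camera call.
- env.job_done(): hands the job in; it is judged then, once.
The state is a dict: "time": time; "joints": joint angles; "joint_vel": joint speeds; "joint_torque": joint torques, N m; "ee_pos": TCP position; "tool_rot": TCP orientation; "ft_force": force on the tool from outside, world axes, zero at the start; "moment": the same for the moment, N m; "opening": finger opening in m; "finger_force": force on a finger pad.
Only numpy, scipy, OpenCV 4.12 (cv2) and the standard library are available. Lean on these libraries where they do the work, as an engineer would, in place of code of your own. Each camera call takes 0.05 s, during which the arm holds its last target. There are 200 camera calls.

## Task

Check that the sample carousel runs freely: with a fingertip, flick it spinning anticlockwise (seen from above), let go, and let it run on untouched until its empty cup has gone past the steel pointer at least once. When the empty cup comes round to the pointer on a later turn, and not before, put a fingertip down on the carousel to brake it so that the empty cup stands lined up with the pointer, and finish while still holding it there with the fingertip. Leave the other things on the bench where they are.

Things in the scene. Friction and masses are not known exactly. Their poses are not given: they have to be found in the camera images.
- rotor (a joint): Turn of the carousel in rad: 0 (and every 6.283) when the empty cup stands at the pointer, growing anticlockwise from above; it counts on through full turns and starts between -4.6 and -1.6. No stop, very free: let go, it coasts, losing half its speed every 6 to 8 s. Weighs 0.9 kg; a few newtons of fingertip on the disc stop it almost at once.
- hub (a point): Axle of the carousel at the top of its disc, 60 mm above the bench; fixed. The disc is aluminium, 280 mm across, 12 mm thick. A dark hub 36 mm across, 22 mm tall stands on it; the disc between hub and cups, and its outer 23 mm, is bare and flat. The point's -x axis points to the pointer
- empty_cup (a point): Centre of the mouth of the empty cup. Four grey round cups, 34 mm across, 25 mm tall, stand on the disc, centred 100 mm from the axle, 90 degrees apart, fixed to it. Three hold capped tubes (white caps 29 mm across, tops 42 mm above the disc); this one is an open ring, 28 mm across inside
- stop_point (a point): Fixed point 25 mm above the disc, 100 mm from the axle towards the pointer: the empty cup is lined up when its mouth is here. The pointer is a steel post with a small finger towards the axle, outside the rim, 155 to 182 mm from the axle, its top 72 mm above the bench, on the carousel's robot side
- wash_bottle: Bystander, leave alone: white plastic bottle with a cap, 60 mm across, 150 mm tall; origin at the centre of its underside
- amber_jar: Bystander, leave alone: brown glass jar with a lid, 56 mm across, 75 mm tall, near the carousel; origin at the centre of its underside
- specimen_pot: Bystander, leave alone: clear plastic specimen pot with a lid, 48 mm across, 60 mm tall, near the carousel; origin at the centre of its underside
- petri_dish: Bystander, leave alone: open clear dish, 90 mm across, 16 mm tall; origin at the centre of its underside
- slide_box: Bystander, leave alone: closed grey box for slides, 85 x 35 x 28 mm; origin at the centre of its underside
- marker_pen: Bystander, leave alone: lying pen, 100 mm long, 15 mm thick; origin at the centre of its underside
- beaker: Bystander, leave alone: empty glass beaker, 64 mm across, 80 mm tall; origin at the centre of its underside

How it is judged:
On the way, in this order (a step that is already met when the one before it is completed fails the run):
1. let go, the carousel runs on anticlockwise by itself after its empty cup has passed the pointer (value of joint rotor above 1.2 rad and velocity of joint rotor above 0.8 rad/s and not (contact force between any of the fingers, the arm and rotor above 0.3 N) and horizontal distance between empty_cup and stop_point above 0.12 m), for 0.2 s.
2. the empty cup comes round to the pointer again, still turning (value of joint rotor above 5 rad and velocity of joint rotor above 0.2 rad/s and horizontal distance between empty_cup and stop_point below 0.105 m), for 0.05 s.
At the end, for the whole second after the job is handed in: The carousel stands still (under 0.05 rad/s) with the empty cup within 25 mm (about 14 degrees) of its place at the pointer, after at least one further turn, and a finger presses on it with more than 0.3 N (horizontal distance between empty_cup and stop_point below 0.025 m and value of joint rotor above 5.5 rad and velocity of joint rotor between -0.05 and 0.05 rad/s and contact force between the fingers and rotor above 0.3 N); the arm keeps its last pose, push and grip.
It fails at once if the carousel is spun clockwise (faster than 0.6 rad/s) (velocity of joint rotor below -0.6 rad/s).
It fails at once if after the empty cup has passed the pointer, the carousel is touched while the cup is more than about 63 degrees from the pointer (value of joint rotor above 1.15 rad and horizontal distance between empty_cup and stop_point above 0.105 m and contact force between any of the fingers, the arm and rotor above 0.3 N).
It fails at once if a bystander is moved by more than 15 mm or lifted (distance of any of wash_bottle, amber_jar, specimen_pot, petri_dish, slide_box, marker_pen, beaker from where it was at the start of the episode above 0.015 m).
It also fails if it takes over 61 s, if anything falls off the work surface, if the arm or the gripper's body presses on something with over 40 N, if the wrist force passes 120 N, or if a joint passes its speed limit or range.

## Working session

There is one attempt and no reset: what is moved stays moved. The work goes in short steps, Python scripts to look and compute and a shell command to move; the robot and the scene stay as the last step left them, time stands still between calls to the robot, and variables do not carry over. Pictures are saved under pics/ and viewed, at most 10 in all, crops included, and the job is handed in when it is done.

```bash
mkdir -p pics; python3 - <<'E'
from bench import env
import cv2
for n in("scene","top"):
    p,d=env.get_image(n); cv2.imwrite(f"pics/{n}0.png",p[:,:,::-1]); print(env.calibration(n))
s=env.observe();print(s["time"],s["ee_pos"],s["tool_rot"],s["opening"],s["ft_force"])
E
```

```text
{'fx': 388.544058976757, 'fy': 388.544058976757, 'cx': 276.3137365096411, 'cy': 219.05794950768325, 'k1': -0.10952964216234566, 'eye': array([ 1.2558685 , -0.02664383,  0.83772984]), 'attitude': array([0.26042107, 0.24971765, 0.66562709, 0.65327065])}
{'fx': 439.9211115367576, 'fy': 439.9211115367576, 'cx': 277.16031295214646, 'cy': 215.70634364323385, 'k1': 0.03366146315687875, 'eye': array([0.35971884, 0.01116492, 1.16176508]), 'attitude': array([-0.07658242,  0.08337342,  0.74838972, -0.65352646])}
0.1 [0.17816386 0.62458577 0.24938533] [ 1.38488301e-01  9.90363704e-01 -8.48382410e-04 -7.06658179e-05] 0.08523504017497081 [-0.7936765   0.65941763 -0.13189295]
```

View pics/top0.png

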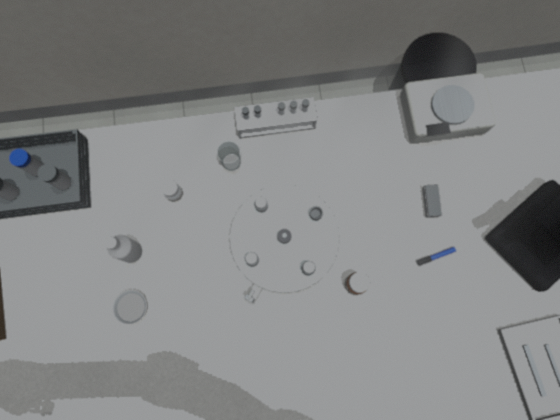

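View pics/scene0.png

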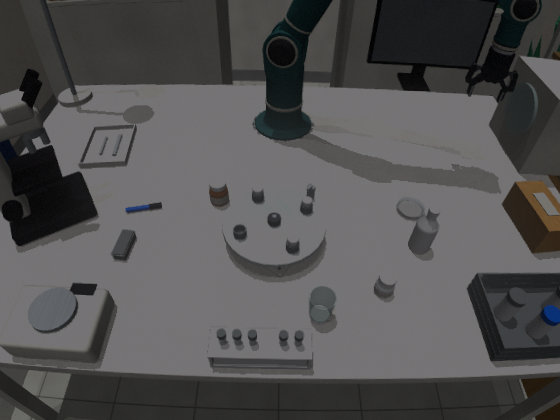

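The top view shows the carousel centred near (284,236), the pointer near (253,293) and the empty (dark) cup near (316,213). The jar is at (358,283). In the scene view the hub is near (274,218), the pointer near (311,190) and the empty cup near (240,231).

```bash
cat > h.py <<'E'
import numpy as np,cv2
from bench import env
from scipy.spatial.transform import Rotation as R
def ray(n,u,v):
    c=env.calibration(n)
    K=np.array([[c["fx"],0,c["cx"]],[0,c["fy"],c["cy"]],[0,0,1]])
    x,y=cv2.undistortPoints(np.array([[[u,v]]],float),K,np.array([c["k1"],0,0,0]))[0,0]
    return c["eye"],R.from_quat(c["attitude"]).apply([x,-y,-1])
def atz(n,u,v,z):
    e,d=ray(n,u,v); return e+d*(z-e[2])/d[2]
def tri(a,b):
    (e1,d1),(e2,d2)=ray("top",*a),ray("scene",*b)
    s=np.linalg.lstsq(np.c_[d1,-d2],e2-e1,rcond=None)[0]
    p,q=e1+s[0]*d1,e2+s[1]*d2
    return (p+q)/2,np.linalg.norm(p-q)
E
python3 - <<'E'
from h import *
np.set_printoptions(precision=4,suppress=True)
for n,a,b,z in(("hub",(284,236),(274,217),.082),("ptr",(253,293),(311,188),.072),("empty",(316,213),(240,230),.085),("cap1",(261,204),(292,241),.102),("cap2",(252,258),(307,203),.102),("cap3",(309,267),(258,191),.102),("jar",(358,283),(219,184),.075)):
    print(n,*tri(a,b),atz("top",*a,z),atz("scene",*b,z))
a=cv2.imread("pics/top0.png")[170:320,200:400]; b=cv2.imread("pics/scene0.png")[160:290,200:345]
cv2.imwrite("pics/c.png",np.vstack([cv2.resize(a,(520,390),interpolation=2)[:, :],]))
a=cv2.convertScaleAbs(cv2.resize(a,(400,300),interpolation=2),alpha=1.4)
b=cv2.convertScaleAbs(cv2.resize(b,(335,300),interpolation=2),alpha=1.4)
cv2.imwrite("pics/c0.png",np.hstack([a,b]))
E
```

```text
hub [ 0.555  -0.0256  0.0754] 0.001522192190952191 [ 0.5538 -0.0261  0.082 ] [ 0.5611 -0.0249  0.082 ]
ptr [0.4269 0.0748 0.0644] 0.012928111295207925 [0.4259 0.068  0.072 ] [0.4351 0.0802 0.072 ]
empty [ 0.6027 -0.1135  0.075 ] 0.0029354847760912992 [ 0.6005 -0.1138  0.085 ] [ 0.6114 -0.1109  0.085 ]
cap1 [0.6428 0.0208 0.0837] 0.001039118643477089 [0.638  0.0201 0.102 ] [0.6577 0.0202 0.102 ]
cap2 [0.5096 0.0619 0.0854] 0.004974366962621924 [0.5071 0.0587 0.102 ] [0.5261 0.0624 0.102 ]
cap3 [ 0.4686 -0.0734  0.0874] 0.004749052925386377 [ 0.4671 -0.0746  0.102 ] [ 0.4841 -0.0701  0.102 ]
jar [ 0.4159 -0.19    0.0623] 0.0033514808863609716 [ 0.4153 -0.1894  0.075 ] [ 0.4299 -0.1856  0.075 ]
```

View pics/c0.png

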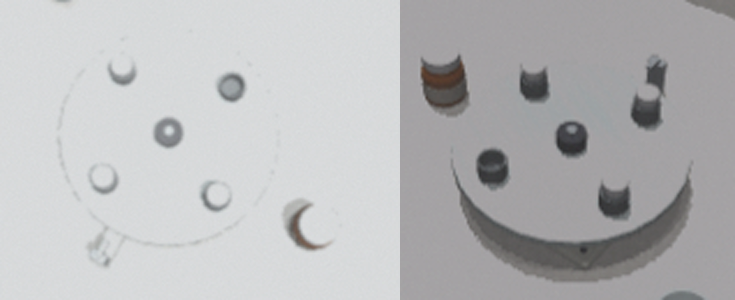

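The crop puts the hub at (168,131), the empty cup at (231,87) and the pointer post at about (100,250), with its finger pointing at the axle. Next I'll check these with the depth map and build a rotor-angle reader.

```bash
cat >> h.py <<'E'
def cloud(n):
    p,d=env.get_image(n); c=env.calibration(n)
    K=np.array([[c["fx"],0,c["cx"]],[0,c["fy"],c["cy"]],[0,0,1]])
    v,u=np.mgrid[:420,:560]
    xy=cv2.undistortPoints(np.stack([u,v],-1).reshape(-1,1,2).astype(float),K,np.array([c["k1"],0,0,0])).reshape(420,560,2)
    P=np.stack([xy[...,0]*d,-xy[...,1]*d,-d],-1)
    return p,R.from_quat(c["attitude"]).apply(P.reshape(-1,3)).reshape(420,560,3)+c["eye"]
HUB=np.array([.5545,-.0265]); PTR=143.7
def caps(n,zlo=.09,zhi=.112):
    p,P=cloud(n); r=np.hypot(*np.moveaxis(P[...,:2]-HUB,-1,0))
    m=(P[...,2]>zlo)&(P[...,2]<zhi)&(r>.075)&(r<.125)
    k,l,s,c=cv2.connectedComponentsWithStats(m.astype(np.uint8))
    out=[]
    for i in range(1,k):
        if s[i,4]>=15:
            q=P[l==i].mean(0); d=q[:2]-HUB
            out.append((round(np.degrees(np.arctan2(d[1],d[0]))%360,1),round(np.hypot(*d),4),round(q[2],4),int(s[i,4])))
    return out,P
E
python3 - <<'E'
from h import *
np.set_printoptions(precision=4,suppress=True)
for n in("top","scene"):
    o,P=caps(n);print(n,o)
    r=np.hypot(P[...,0]-HUB[0],P[...,1]-HUB[1]);z=P[...,2]
    print("disc z",np.median(z[(r>.03)&(r<.075)]))
    m=(z>.052)&(z<.069)&(r<.155);print("disc ctr",(np.percentile(P[m],[.5,99.5],axis=0)).mean(0))
    m=(z>.073)&(z<.09)&(r<.03);print("hub",P[m].mean(0))
    m=(z>.045)&(z<.085)&(r>.15)&(r<.19)&(P[...,0]<HUB[0])&(P[...,1]>HUB[1]);q=P[m].mean(0);d=q[:2]-HUB;print("ptr",q,m.sum(),np.hypot(*d),np.degrees(np.arctan2(d[1],d[0])))
    m=(z>.072)&(z<.092)&(r>.075)&(r<.125);a=np.degrees(np.arctan2(P[m][:,1]-HUB[1],P[m][:,0]-HUB[0]))%360;print(np.histogram(a,36,(0,360))[0])
E
```

```text
top [(np.float64(27.6), np.float64(0.1002), np.float64(0.0993), 105), (np.float64(117.8), np.float64(0.0982), np.float64(0.0998), 113), (np.float64(208.9), np.float64(0.0984), np.float64(0.0997), 115)]
disc z 0.05795918320536053
disc ctr [ 0.5563 -0.0269  0.0584]
hub [ 0.5559 -0.0272  0.0802]
ptr [0.4199 0.0766 0.0656] 64 0.1695165441255614 142.54581585630103
[ 0  3 15 28  0  0  0  0  0  0  1 12 27  0  0  0  0  0  0  2 28 10  0  0
  0  0  0  0  1 33 31  0  0  0  0  0]
scene [(np.float64(209.9), np.float64(0.0914), np.float64(0.0983), 81), (np.float64(113.5), np.float64(0.0972), np.float64(0.0988), 84), (np.float64(27.0), np.float64(0.1081), np.float64(0.099), 104)]
disc z 0.05833141586100743
disc ctr [ 0.5619 -0.0249  0.0604]
hub [ 0.5636 -0.0246  0.08  ]
ptr [0.4263 0.0813 0.0598] 61 0.16754497415561967 139.93547471271157
[ 0 13 59 14  0  0  0  0  0  0 46 26  1  0  0  0  0  0  0  1 25 45  0  0
  0  0  0  0  0 44 43 10  0  0  0  0]
```

The depth map gives the hub at about (0.5565, -0.027), the pointer at 142.7° and caps at 27.6/118/209, so the empty cup is at 298° and rotor is about -3.57 rad. Disc z and cap heights match the text. I'll move over with the gripper shut.

```bash
sed -i 's/^HUB=.*/HUB=np.array([.5565,-.0268]); PTR=142.7/' h.py
python3 -m crank '[[0.34,-0.46,0,0],[0.68,-0.92,0,0],[0.68,-0.92,0,0]]' 1 40
python3 -m crank '[[0.34,-0.46,0,0],[0.68,-0.92,0,0],[0.68,-0.92,0,0]]'
python3 -m crank '[[0.34,-0.46,0,0],[0.68,-0.92,0,0],[0.68,-0.92,0,0]]'
python3 -m crank '[[0.34,-0.46,0,0],[0.68,-0.92,0,0],[0.68,-0.92,0,0]]'
```

```text
time: 0.5
ee_pos: [0.2507, 0.5285, 0.2501]
tool_rot: [0.142, 0.99, -0.001, 0.001]
ft_force: [1.0, 0.9, -0.1]
opening: 0.0437
finger_force: 0.0
time: 0.8
ee_pos: [0.3181, 0.4365, 0.2504]
tool_rot: [0.142, 0.99, -0.001, 0.001]
ft_force: [0.2, 0.1, 0.0]
opening: 0.0002
finger_force: 0.0
time: 1.1
ee_pos: [0.3855, 0.3447, 0.2505]
tool_rot: [0.142, 0.99, -0.001, 0.001]
ft_force: [0.5, -0.5, -0.1]
opening: 0.0002
finger_force: 0.0
time: 1.4
ee_pos: [0.4532, 0.2529, 0.2506]
tool_rot: [0.142, 0.99, -0.001, 0.001]
ft_force: [0.9, -0.0, -0.1]
opening: -0.0
finger_force: 0.0
```

```bash
python3 -m crank '[[0.34,-0.45,0,0],[0.68,-0.9,0,0],[0.68,-0.9,0,0]]'
python3 -m crank '[[0.34,-0.45,0,0],[0.68,-0.9,0,0],[0.68,-0.9,0,0]]'
python3 -m crank '[[0.34,-0.45,0,0],[0.68,-0.9,0,0],[0.68,-0.9,0,0],[0.68,-0.9,0,0]]'
python3 -m crank '[[0,0,-0.35,0],[0,0,-0.7,0],[0,0,-0.7,0]]'
python3 - <<'E'
from h import *
p,P=cloud("scene"); cv2.imwrite("pics/s1.png",cv2.resize(p[60:300,150:400,::-1],None,fx=2.4,fy=2.4,interpolation=2))
print(caps("top")[0])
E
```

```text
time: 1.7
ee_pos: [0.5213, 0.1624, 0.2506]
tool_rot: [0.142, 0.99, -0.001, 0.001]
ft_force: [0.5, 0.0, 0.9]
opening: -0.0002
finger_force: 0.0
time: 2.0
ee_pos: [0.5889, 0.0723, 0.2504]
tool_rot: [0.142, 0.99, -0.001, 0.001]
ft_force: [-0.7, -0.3, -0.3]
opening: 0.0001
finger_force: 0.0
time: 2.4
ee_pos: [0.6549, -0.0145, 0.2496]
tool_rot: [0.14, 0.99, -0.0, -0.0]
ft_force: [-1.1, 0.3, -1.0]
opening: 0.0001
finger_force: 0.0
time: 2.7
ee_pos: [0.6502, -0.0093, 0.1753]
tool_rot: [0.137, 0.991, 0.0, -0.005]
ft_force: [-1.3, 0.5, -0.0]
opening: -0.0003
finger_force: 0.0
[(np.float64(208.7), np.float64(0.1005), np.float64(0.0998), 106)]
```

View pics/s1.png

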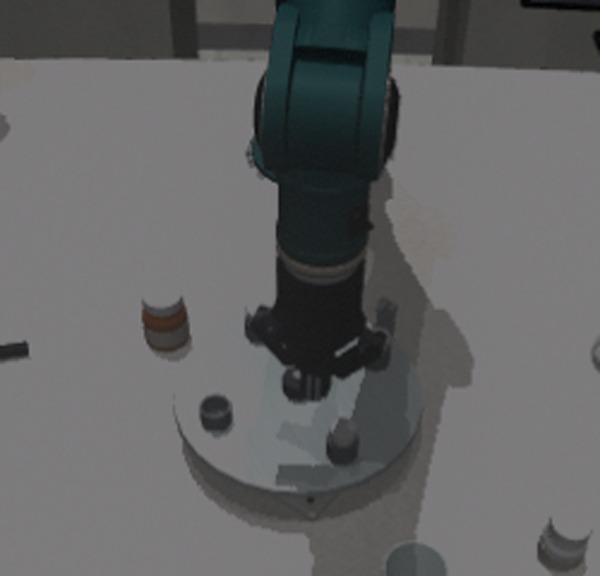

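Scene view: the shut fingers at (310,385) stand over the disc between cups. The knuckles spread to about 110 mm, so at braking they should lie tangentially. I'll check the joints, since the TCP drifted a few mm.

```bash
python3 -m crank '[[0,0,0,0],[0,0,0,0]]'
python3 - <<'E'
from h import *
s=env.observe();print(s["joints"].round(3),s["ee_pos"].round(4),s["tool_rot"].round(4),s["joint_vel"].round(3))
E
```

```text
time: 3.0
ee_pos: [0.6554, -0.0124, 0.1825]
tool_rot: [0.138, 0.99, 0.0, 0.002]
ft_force: [-0.2, 0.7, 0.6]
opening: 0.0003
finger_force: 0.0
[-0.241  0.551  0.292  1.664 -0.187  0.95   1.412] [ 0.6554 -0.0124  0.1825] [1.382e-01 9.904e-01 5.000e-04 1.700e-03] [ 0.007  0.003  0.003  0.005 -0.001 -0.003  0.001]
```

```bash
python3 -m crank '[[0,-0.12,-0.2,0],[0,-0.12,-0.45,0],[0,-0.12,-0.7,0],[0,-0.12,-0.85,0],[0,-0.12,-0.91,0],[0,-0.12,-0.91,0],[0,-0.12,-0.91,0]]'
```

```text
time: 3.7
ee_pos: [0.6552, -0.025, 0.0906]
tool_rot: [0.138, 0.99, 0.0, 0.001]
ft_force: [0.9, 0.3, 0.0]
opening: 0.0
finger_force: 0.0
```

```bash
python3 -m crank '[[0.01,0.07,0,0],[0,0.14,0,0],[-0.01,0.17,0,0],[-0.02,0.24,0,0],[-0.06,0.34,0,0],[-0.12,0.47,0,0],[-0.21,0.60,0,0],[-0.32,0.72,0,0],[-0.37,0.77,0.4,0],[-0.38,0.78,0.85,0],[-0.38,0.78,0.9,0]]'
python3 - <<'E'
from h import *
s=env.observe();print(s["time"],s["ee_pos"].round(3))
for i in range(4):
    t=env.observe()["time"]; print(t,[x[:3] for x in caps("scene")[0]]); 
    t=env.observe()["time"]; print(t,"top",[x[:3] for x in caps("top")[0]])
E
```

```text
time: 4.8
ee_pos: [0.6186, 0.0548, 0.185]
tool_rot: [0.138, 0.99, 0.002, 0.004]
ft_force: [1.0, -1.2, 0.8]
opening: -0.0
finger_force: 0.0
4.8 [0.619 0.055 0.185]
4.8 [(np.float64(190.1), np.float64(0.0928), np.float64(0.0985)), (np.float64(284.7), np.float64(0.0993), np.float64(0.0989))]
4.85 top [(np.float64(285.9), np.float64(0.0993), np.float64(0.0992)), (np.float64(196.2), np.float64(0.1003), np.float64(0.0996))]
4.9 [(np.float64(201.7), np.float64(0.0933), np.float64(0.099)), (np.float64(295.1), np.float64(0.1004), np.float64(0.0987))]
4.95 top [(np.float64(296.2), np.float64(0.0996), np.float64(0.0989)), (np.float64(206.4), np.float64(0.1001), np.float64(0.0995))]
5.0 [(np.float64(213.0), np.float64(0.0929), np.float64(0.0986)), (np.float64(305.4), np.float64(0.1016), np.float64(0.0987))]
5.05 top [(np.float64(306.8), np.float64(0.0996), np.float64(0.0995)), (np.float64(217.0), np.float64(0.1001), np.float64(0.0997))]
5.1 [(np.float64(224.0), np.float64(0.0936), np.float64(0.0986)), (np.float64(315.8), np.float64(0.1028), np.float64(0.0989))]
5.15 top [(np.float64(317.1), np.float64(0.0993), np.float64(0.0993)), (np.float64(227.2), np.float64(0.1), np.float64(0.0995))]
```

Speed is about 1.81 rad/s and rotor is about -1.68 at t=5.15. I'll go to hover over the bare inner annulus at r=45 mm, where no cup passes.

```bash
python3 -m crank '[[-0.06,-0.3,0,0],[-0.12,-0.65,0,0],[-0.17,-0.93,0,0],[-0.17,-0.93,0,0],[-0.17,-0.93,-0.2,0],[-0.17,-0.93,-0.5,0],[-0.17,-0.93,-0.75,0],[-0.17,-0.93,-0.9,0],[-0.17,-0.93,-0.9,0]]'
python3 - <<'E'
from h import *
for i in range(2):
    t=env.observe()["time"]; print(t,[x[:3] for x in caps("top")[0]])
    t=env.observe()["time"]; print(t,"sc",[x[:3] for x in caps("scene")[0]])
s=env.observe();print(s["time"],s["ee_pos"].round(4),s["ft_force"].round(2))
E
```

```text
time: 6.1
ee_pos: [0.5976, -0.0394, 0.0867]
tool_rot: [0.138, 0.99, -0.0, -0.003]
ft_force: [0.4, -0.1, 0.6]
opening: 0.0
finger_force: 0.0
6.1 [(np.float64(51.1), np.float64(0.099), np.float64(0.0996)), (np.float64(231.1), np.float64(0.101), np.float64(0.0998))]
6.15 sc [(np.float64(238.2), np.float64(0.0956), np.float64(0.099)), (np.float64(53.4), np.float64(0.1047), np.float64(0.0991)), (np.float64(328.4), np.float64(0.104), np.float64(0.0989))]
6.2 [(np.float64(60.5), np.float64(0.0991), np.float64(0.0998)), (np.float64(240.0), np.float64(0.1), np.float64(0.0996))]
6.25 sc [(np.float64(248.1), np.float64(0.0958), np.float64(0.0991)), (np.float64(62.1), np.float64(0.104), np.float64(0.0989)), (np.float64(337.4), np.float64(0.1049), np.float64(0.0987))]
6.3 [ 0.6002 -0.04    0.0905] [ 0.47 -0.14  1.15]
```

```bash
python3 -m crank '[[0,0,0,0],[0,0,0,0],[0,0,0,0],[0,0,0,0],[0,0,0,0],[0,0,0,0],[0,0,0,0],[0,0,0,0],[0,0,0,0],[0,0,0,0],[0,0,0,0],[0,0,0,0]]'
python3 -m crank '[[0,0,0,0],[0,0,0,0],[0,0,0,0],[0,0,0,0],[0,0,0,0],[0,0,0,0],[0,0,0,0],[0,0,0,0],[0,0,0,0],[0,0,0,0],[0,0,0,0],[0,0,0,0]]'
python3 - <<'E'
from h import *
for i in range(3):
    t=env.observe()["time"]; print(t,[x[:3] for x in caps("top")[0]])
s=env.observe();print(s["time"],s["ee_pos"].round(4),s["ft_force"].round(2))
E
```

```text
time: 7.5
ee_pos: [0.5993, -0.0399, 0.0893]
tool_rot: [0.138, 0.99, 0.0, 0.0]
ft_force: [0.3, -0.0, -0.2]
opening: -0.0001
finger_force: 0.0
time: 8.7
ee_pos: [0.5993, -0.0399, 0.0893]
tool_rot: [0.139, 0.99, 0.0, 0.0]
ft_force: [-0.5, 0.6, -0.6]
opening: 0.0
finger_force: 0.0
8.7 [(np.float64(267.4), np.float64(0.0997), np.float64(0.0992)), (np.float64(88.1), np.float64(0.099), np.float64(0.1))]
8.75 [(np.float64(271.2), np.float64(0.0999), np.float64(0.0993)), (np.float64(91.9), np.float64(0.0991), np.float64(0.0997))]
8.8 [(np.float64(274.8), np.float64(0.0997), np.float64(0.0991)), (np.float64(95.5), np.float64(0.0995), np.float64(0.0997))]
8.85 [ 0.5993 -0.0399  0.0893] [0.74 0.64 0.18]
```

```bash
python3 -m crank '[[0,0,0,0],[0,0,0,0],[0,0,0,0],[0,0,0,0],[0,0,0,0],[0,0,0,0],[0,0,0,0],[0,0,0,0],[0,0,0,0],[0,0,0,0],[0,0,0,0],[0,0,0,0]]'
python3 - <<'E'
from h import *
for i in range(3):
    t=env.observe()["time"]; print(t,[x[:3] for x in caps("top" if i!=1 else "scene")[0]])
s=env.observe();print(s["time"],s["ee_pos"].round(4),s["ft_force"].round(2))
E
```

```text
time: 10.05
ee_pos: [0.5993, -0.0399, 0.0893]
tool_rot: [0.139, 0.99, 0.0, 0.0]
ft_force: [1.0, 0.6, -0.0]
opening: -0.0001
finger_force: 0.0
10.05 [(np.float64(270.8), np.float64(0.0997), np.float64(0.0995))]
10.1 [(np.float64(278.4), np.float64(0.0984), np.float64(0.099)), (np.float64(5.1), np.float64(0.1066), np.float64(0.0992))]
10.15 [(np.float64(277.3), np.float64(0.0996), np.float64(0.0995))]
10.2 [ 0.5993 -0.0399  0.0893] [ 0.31  0.32 -0.1 ]
```

```bash
python3 -m crank '[[0,0,-0.01,0],[0,0,-0.02,0],[0,0,-0.03,0],[0,0,-0.05,0],[0,0,-0.05,0],[0,0,-0.14,0],[0,0,-0.17,0]]'
python3 - <<'E'
from h import *
for i in range(2):
    t=env.observe()["time"]; print(t,[x[:3] for x in caps("top" if i!=1 else "scene")[0]])
s=env.observe();print(s["time"],s["ee_pos"].round(4),s["ft_force"].round(2))
E
```

```text
time: 10.9
ee_pos: [0.6012, -0.0389, 0.0787]
tool_rot: [0.138, 0.99, 0.002, 0.001]
ft_force: [-21.6, 4.5, 71.8]
opening: -0.0003
finger_force: 35.6
10.9 [(np.float64(48.1), np.float64(0.0989), np.float64(0.0997)), (np.float64(228.6), np.float64(0.1016), np.float64(0.0992))]
10.95 [(np.float64(229.6), np.float64(0.0941), np.float64(0.0986)), (np.float64(320.9), np.float64(0.1031), np.float64(0.099)), (np.float64(45.5), np.float64(0.1054), np.float64(0.0992))]
11.0 [ 0.601  -0.0393  0.0788] [-16.04   2.67  49.72]
```

```bash
python3 -m crank '[[0,0,0.01,0],[0,0,0.02,0],[0,0,0.02,0],[0,0,0.02,0],[0,0,0.02,0],[0,0,0.02,0]]'
python3 - <<'E'
from h import *
for n in("top","scene","top"):
    t=env.observe()["time"]; print(t,[x[:3] for x in caps(n)[0]])
p,_=env.get_image("scene"); cv2.imwrite("pics/s2.png",cv2.resize(p[60:300,150:400,::-1],None,fx=2.4,fy=2.4,interpolation=2))
s=env.observe();print(s["time"],s["ee_pos"].round(4),s["ft_force"].round(2))
E
```

```text
time: 11.6
ee_pos: [0.6009, -0.0395, 0.0789]
tool_rot: [0.138, 0.99, 0.001, 0.002]
ft_force: [-9.9, 0.8, 34.5]
opening: -0.0001
finger_force: 17.2
11.6 [(np.float64(47.4), np.float64(0.0991), np.float64(0.0994)), (np.float64(228.0), np.float64(0.1019), np.float64(0.0996))]
11.65 [(np.float64(229.2), np.float64(0.0944), np.float64(0.0984)), (np.float64(320.3), np.float64(0.1031), np.float64(0.0988)), (np.float64(45.2), np.float64(0.1057), np.float64(0.0989))]
11.7 [(np.float64(47.4), np.float64(0.0989), np.float64(0.099)), (np.float64(228.0), np.float64(0.1019), np.float64(0.0996))]
11.8 [ 0.6009 -0.0394  0.0789] [-9.47  2.03 34.22]
```

View pics/s2.png

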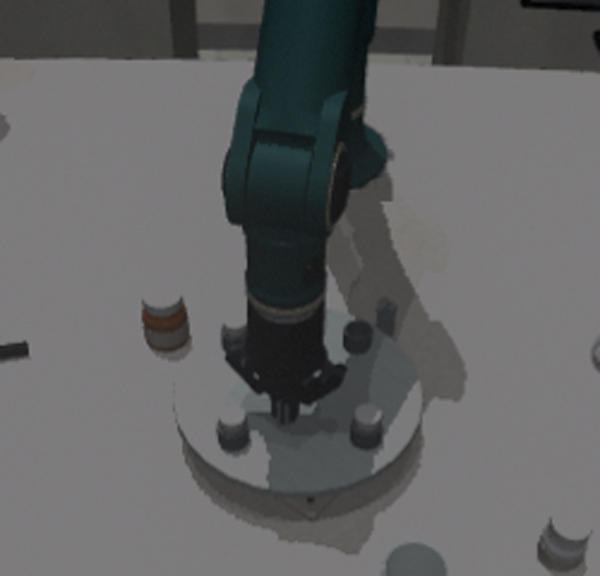

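The empty cup at (357,337) stands beside the pointer at (386,315), about 5° (9 mm) off. The carousel is still and held with about 34 N.

```bash
python3 -c "
from bench import env
print(env.job_done())"
```

```text
the job is handed in; nothing more can be done
None
```

I flicked the carousel anticlockwise to about 1.8 rad/s and let it run untouched past the pointer for one full turn. I then braked it and handed in with the fingertip holding the empty cup about 5° (9 mm) short of the pointer; no verdict came back.

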